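# Clamp a sample vial with an edge thumbwheel

### The job

Of the three sample vials, stand the biggest one upright in the V-shaped nest of the small bench clamp and let go of it. Then roll the clamp's edge thumbwheel towards the nest with a light fingertip until the sprung pad holds the vial against the V and is pressed about halfway into the jaw (do not push the jaw by hand), and take the hand away. The sprung wheel and the glass are delicate, so never bear down hard on the wheel; leave the two smaller vials standing where they are.

Things in the scene. Friction and masses are not known exactly. Their poses are not given: they have to be found in the camera images.
- clamp: Fixed vial clamp. Base plate 164 x 70 x 8 mm (x -78 to 86, y -35 to 35 mm); origin under the plate, on the worktop; z up, x along the clamp from wheel to nest. Grey wheel housing x -74 to -12, y -25 to 25 mm, top at z = 50 mm. The jaw slides along x between housing and nest. Nest: two walls on the plate, tops at z = 30 mm, forming a 90 degree V open towards the jaw.
- nest (a point): Centre of the underside of the wide vial when seated against both walls of the V: clamp x = 50 mm, y = 0, z = 8 mm (top of the plate). Axes as the clamp's. At the start the pad stands 12 to 18 mm short of a vial seated here, so a vial put down 6 mm towards the jaw from this point clears both.
- wheel_top (a point): Nominal top of the thumbwheel's rim: clamp x = -43 mm, y = 0, z = 59 mm. Axes as the clamp's. It is a point of the housing: the real wheel top lies up to 5 mm higher or lower and has to be found by touch. The wheel is sprung: it sinks from 1 N, by 3 N/mm, to a hard stop after 2 mm (7 N). Press with about 4 to 5 N; 10 N or more harms it.
- thumbwheel (a joint): Turn (rad, 0 to 4.4; starts at 0 to 0.85) of the black knurled wheel, 40 mm across, 14 mm wide, axle along clamp y. Only 4 to 14 mm of rim stand out of the housing: press on its top and drag in clamp +x; the value grows and the jaw advances 7 mm per rad. It stays where left. Turning takes 2 N at the rim, 3 N with the pad half in; pressed too lightly, the finger slips.
- pad (a joint): How far (m) the round rubber pad, 16 mm across, is pressed back into the dark jaw block in front of which it stands on a spring plunger: 0 free, 0.008 fully in, halfway 0.004; 0.7 N/mm from 0.35 N. It moves with the jaw (16 x 34 x 16 mm) and faces the nest; tops of jaw and pad 24 to 34 mm above the worktop, so keep fingertips above that beside the vial.
- jaw_path (a point): Middle of the jaw's path: clamp x = 12 mm, y = 0, z = 22 mm, fixed to the clamp. Hands off here: the jaw is moved by the wheel only.
- wide_vial: The biggest vial: 27 mm wide, 62 mm tall with its cap (24 mm wide from 53 mm up), 30 g, standing upright on the worktop. Origin in the centre of its underside, z up.
- small_vial_1: Bystander: a vial 22 mm wide and 50 mm tall, standing. Origin in the centre of its underside.
- small_vial_2: Bystander: a vial 22 mm wide and 48 mm tall, standing. Origin in the centre of its underside.

How it is judged:
On the way:
1. the wide vial stands upright in the nest, let go, the pad not yet on it (x of wide_vial in the frame of clamp between 0.033 and 0.053 m and y of wide_vial in the frame of clamp between -0.008 and 0.008 m and z of wide_vial in the frame of clamp between 0.005 and 0.012 m and angle between wide_vial's own z axis and vertical below 0.1 rad and contact force between the fingers and wide_vial below 0.1 N and value of joint pad below 0.001 m), for 0.2 s.
At the end, for the whole second after the job is handed in: The wide vial stands upright (within 4 degrees) on the plate, seated in the V within 3 mm, held by the pad, which is pressed 1.5 to 6.5 mm into the jaw; the two smaller vials stand within 20 mm of where they were (x of wide_vial in the frame of clamp between 0.047 and 0.053 m and y of wide_vial in the frame of clamp between -0.003 and 0.003 m and z of wide_vial in the frame of clamp between 0.0055 and 0.0115 m and angle between wide_vial's own z axis and vertical below 0.07 rad and linear speed of wide_vial below 0.01 m/s and value of joint pad between 0.0015 and 0.0065 m and distance of each of small_vial_1, small_vial_2 from where it was at the start of the episode below 0.02 m and angle between each of small_vial_1, small_vial_2's own z axis and vertical below 0.1 rad); the robot touches nothing.
It fails at once if the hand presses on the wheel or its housing with more than 10 N (contact force between the fingers and anything else above 10 N and horizontal distance between the grasp point and wheel_top below 0.035 m).
It fails at once if the hand pushes the jaw itself (over 4 N) (contact force between the fingers and anything else above 4 N and horizontal distance between the grasp point and jaw_path below 0.025 m and contact force between the fingers and wide_vial below 0.1 N).
It fails at once if the pad is driven fully into the jaw (value of joint pad above 0.0078 m).
It fails at once if a smaller vial is knocked over or shoved away (distance of any of small_vial_1, small_vial_2 from where it was at the start of the episode above 0.03 m).
It also fails if it takes over 72 s, if anything falls off the work surface, if the arm or the gripper's body presses on something with over 40 N, if the wrist force passes 120 N, or if a joint passes its speed limit or range.

### The arm

A 6-joint arm with a two-finger parallel gripper is mounted at the origin on a cart in front of the work surface, level with it; the furniture and walls round the work are solid. World frame = base frame: x ahead of the robot, y to its left, z up, the work surface at z = 0. Lengths are in m, angles in rad, forces in N, time in s.
With the tool pointing down it reaches from about 0.25 to 0.775 m from the base axis. Payload 4 kg.
Tool frame: the origin (TCP) lies midway between the tips of the shut fingers; the grasp point (between the pads) lies 19 mm behind it; z points along the fingers, y is the line along which they close (so a half turn about z gives the same grasp; the last joint's range is limited). The gripper opens to 94 mm and grips with 3 to 60 N. Pads are 16 mm wide; open, the fingers measure 119 mm over their backs; the gripper's body (75 mm by 177 mm) begins 78 mm behind the grasp point.
Start: joints at [1.172, 0.087, 1.371, -0, 1.684, -0.103], TCP at [0.16, 0.526, 0.206] pointing down, gripper open.
Joint ranges: [-3.1, 3.1], [-0.76, 2.03], [0.27, 2.55], [-1.08, 4.22], [0.17, 2.65], [-2.57, 2.57]. Speed limits (rad/s): [2.79, 2.79, 3.14, 3.14, 3.14, 3.14].

### API

Orientations are given as [roll, pitch, yaw] about the fixed x, y, z axes, in that order (R = Rz(yaw) Ry(pitch) Rx(roll)).
In Python, from bench import robot gives the robot as it stands.
- The arm moves only by the tool servo_tool, never from a script. Its argument "moves" is a list of rows, each a list of 5 numbers: the shift along the tool's x, y, z in units of 25 mm (1.0 is 25 mm), then the turn about the tool's z in units of 6 degrees (1.0 is 6 degrees), then the closure, from 0 (fully open) to 1 (shut). In form: [[dx, dy, dz, yaw, gripper], ...]. A call has 1 to 10 rows; each row is the pose to reach, as a shift and turn from the pose commanded when the call began, along the tool's axes at that moment; what a row does not reach only later rows make up. A row lasts 1/12 s, in which the tool goes at most 41.7 mm and 7.16 degrees, less where a joint would pass 70% of its speed; a pose out of reach is approached as far as the arm can. A call with a gripper value outside its range is refused whole. The fingers move at their own pace and stop on an object; the grip force is fixed at half the most. Time passes only in rows, so rows that repeat a pose let the fingers close. It gives the time, the measured TCP pose, the force, the opening and the grip force at its end, in the units of the state.
- robot.get_obs(): the state, without advancing time (a new reading comes with each control period).
- robot.snapshot(name): name is "scene" or "side" or "wrist"; returns a dict with "image" (420x560x3 uint8, blue, green, red), "fx", "fy", "cx", "cy" (pixels), "k1" (the pictures are not rectified: a ray, as slopes to the right and down, at radius r is drawn at 1 + k1 r^2 times it, then the intrinsics apply), "eye" and "orientation" of the camera in the world; the wrist camera has in their place "T_tool_cam" (4x4, takes a point from camera to tool coordinates, whose origin is the TCP and whose axes are the flange's). Camera axes: x right, y down, z forward; pixel columns grow to the right and rows downward; lengths in m; the calibration is good to about 2 mm. A picture is of the moment at which its call begins: read the wrist's pose just before it. There is no depth.
- robot.close_job(): hands the job in; it is judged then, once.
The state is a dict: "time": time; "joint_positions": joint angles; "qvel": joint speeds; "joint_torque": joint torques, N m; "tool_pos": TCP position; "ee_rot": TCP orientation; "wrist_force": force on the tool from outside, world axes, zero at the start; "wrist_torque": the same for the moment, N m; "width": finger opening in m; "finger_force": force on a finger pad.
Only numpy, scipy, OpenCV 4.12 (cv2) and the standard library are available. Lean on these libraries where they do the work, as an engineer would, in place of code of your own. Each camera call takes 0.05 s, during which the arm holds its last target. There are 200 camera calls.

## Working session

There is one attempt and no reset: what is moved stays moved. The work goes in short steps, Python scripts to look and compute and a tool call to move; the robot and the scene stay as the last step left them, time stands still between calls to the robot, and variables do not carry over. Pictures are saved under pics/ and viewed, at most 10 in all, crops included, and the job is handed in when it is done.

Besides the shell and the picture viewer there is one more tool, called in YAML: its name, and indented under it one key for each argument. servo_tool: Moves the arm, as the interface text tells. Its arguments: {"type":"object","properties":{"moves":{"type":"array"}},"required":["moves"]}

```bash
mkdir -p pics
cat > h.py <<'E'
import numpy as np, cv2
from scipy.spatial.transform import Rotation as R
from bench import robot
def shot(n,f):
    o=robot.get_obs(); s=robot.snapshot(n); cv2.imwrite('pics/'+f,s['image']); return o,s
E
python3 - <<'E'
from h import *
import pickle
for n in ('scene','side','wrist'):
    o,s=shot(n,n+'0.png'); pickle.dump((o,s),open(n+'0.pkl','wb'))
    print(n,{k:v for k,v in s.items() if k!='image'})
print(o)
E
```

```text
scene {'fx': 526.9205525469741, 'fy': 526.9205525469741, 'cx': 277.85172258787327, 'cy': 209.12239428348764, 'k1': -0.1689466487026039, 'eye': array([0.20863706, 0.93792297, 0.49210004]), 'orientation': array([-2.07037058,  0.02055335, -2.74230181])}
side {'fx': 415.1121240538517, 'fy': 415.1121240538517, 'cx': 284.27396716483236, 'cy': 214.34873028723422, 'k1': -0.07435868182047159, 'eye': array([0.25532679, 0.93022789, 0.58176511]), 'orientation': array([-2.20280431, -0.01890202, -2.75308294])}
wrist {'fx': 375.32206060498424, 'fy': 375.32206060498424, 'cx': 272.08984176668355, 'cy': 207.71051205478102, 'k1': -0.08248153894848524, 'T_tool_cam': array([[-4.34956236e-04, -9.60403162e-01, -2.78613670e-01,
         8.21741100e-02],
       [ 9.99999891e-01, -3.71216603e-04, -2.81531732e-04,
         6.38336030e-04],
       [ 1.66957946e-04, -2.78613762e-01,  9.60403219e-01,
        -1.78205803e-01],
       [ 0.00000000e+00,  0.00000000e+00,  0.00000000e+00,
         1.00000000e+00]])}
{'time': 0.1, 'joint_positions': array([ 1.17186825e+00,  8.79043179e-02,  1.37208935e+00,  1.84670541e-05,
        1.68362977e+00, -1.03102160e-01]), 'qvel': array([ 0.00141592, -0.00092549, -0.00200783,  0.00103833, -0.00110188,
       -0.00157644]), 'joint_torque': array([ 2.00689414e-03, -3.41251802e+01, -3.03302443e+01,  7.19288411e-02,
        3.03562114e-02, -9.67488268e-05]), 'tool_pos': array([0.16014547, 0.5256456 , 0.20441554]), 'ee_rot': array([-3.13957454e+00, -2.27263816e-04,  2.84576857e+00]), 'wrist_force': array([ 0.05969986, -0.91439101,  0.49015389]), 'wrist_torque': array([-0.03475271,  0.04483561, -0.03428556]), 'finger_force': 0.0, 'width': 0.09430485538941123}
```

View pics/scene0.png

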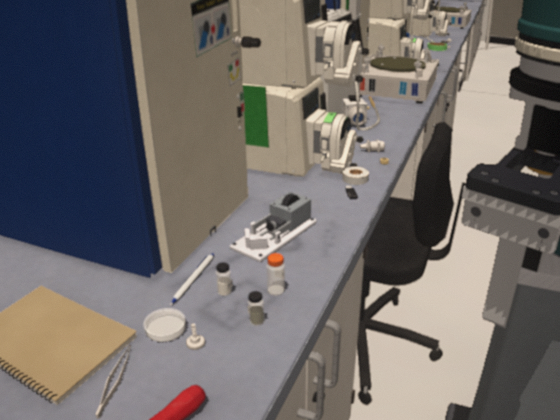

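View pics/wrist0.png

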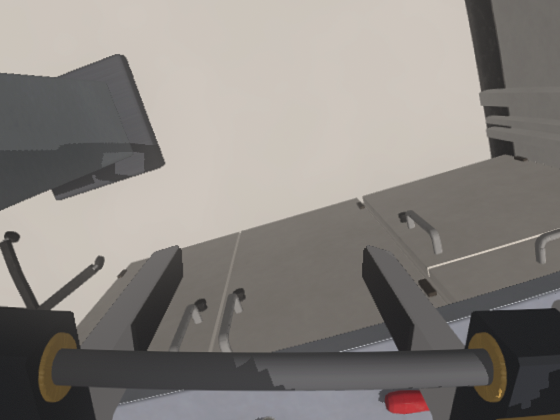

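View pics/side0.png

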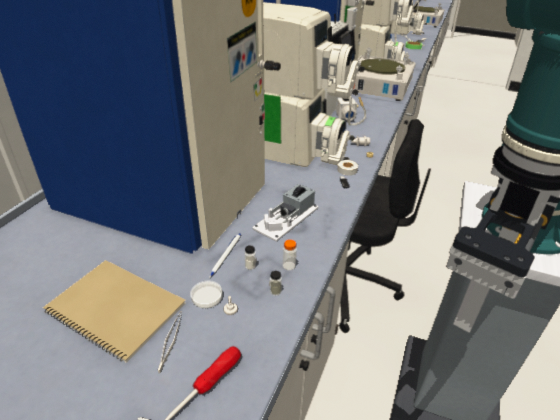

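The scene view shows the orange-capped wide vial at about (276,272) and the small vials at (224,278) and (257,307). The clamp plate is around (275,230), with the wheel at (291,200). The side view shows the wide vial at (290,255) and the clamp at (287,212). I'll zoom in on both views.

```bash
cat >> h.py <<'E'
def ray(s,uv):
    k=np.array([[s['fx'],0,s['cx']],[0,s['fy'],s['cy']],[0,0,1]])
    p=cv2.undistortPoints(np.array(uv,float).reshape(-1,1,2),k,np.array([s['k1'],0,0,0]))[:,0]
    return np.c_[p,np.ones(len(p))]
def campose(s,o=None):
    if 'eye' in s: return R.from_euler('xyz',s['orientation']).as_matrix(),np.array(s['eye'])
    T=s['T_tool_cam']; Rt=R.from_euler('xyz',o['ee_rot']).as_matrix()
    return Rt@T[:3,:3],Rt@T[:3,3]+o['tool_pos']
def at_z(s,uv,z,o=None):
    M,e=campose(s,o); d=ray(s,uv)@M.T; z=np.broadcast_to(z,len(d))
    return e+d*((z-e[2])/d[:,2])[:,None]
def proj(s,P,o=None):
    M,e=campose(s,o); k=np.array([[s['fx'],0,s['cx']],[0,s['fy'],s['cy']],[0,0,1]])
    q=(np.atleast_2d(P)-e)@M
    return cv2.projectPoints(q.reshape(-1,1,3),np.zeros(3),np.zeros(3),k,np.array([s['k1'],0,0,0]))[0][:,0]
E
python3 - <<'E'
from h import *
a=cv2.imread('pics/scene0.png')[185:335,225:325]; b=cv2.imread('pics/side0.png')[175:325,245:345]
cv2.imwrite('pics/z0.png',np.hstack([cv2.resize(x,None,fx=4,fy=4,interpolation=cv2.INTER_CUBIC) for x in (a,b)]))
import pickle
for n,c,t in (('scene',(276,259),0.062),('side',(290.5,245),0.062)):
    s=pickle.load(open(n+'0.pkl','rb'))[1]; print(n,at_z(s,[c],t))
E
```

```text
scene [[0.46688003 0.35558209 0.062     ]]
side [[0.46632054 0.35712659 0.062     ]]
```

View pics/z0.png

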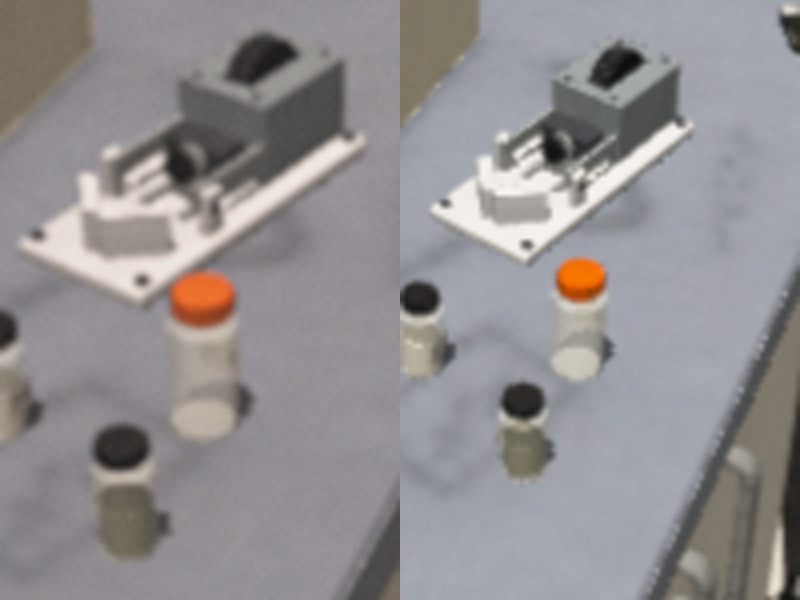

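The zoom shows three plate corners: scene px (22,242), (142,303) and (365,142), with matching ones in the side view. The housing top and wheel are also clear. I'll fit the clamp pose from these.

Run:
```python
from h import *
import pickle
from scipy.optimize import least_squares
S={n:pickle.load(open(n+'0.pkl','rb'))[1] for n in('scene','side')}
f={'scene':lambda p:np.array(p)/4+[225,185],'side':lambda p:(np.array(p)-[400,0])/4+[245,175]}
L=np.array([[86,-35,8],[86,35,8],[-78,35,8],[-12,-25,50],[-12,25,50],[-74,25,50]])/1e3
px={'scene':[[22,241],[142,300],[366,141],[180,85],[264,124],[345,60]],'side':[[431,209],[528,260],[693,125],[553,86],[615,112],[681,66]]}
def W(p): c,s=np.cos(p[2]),np.sin(p[2]); return L@np.array([[c,s,0],[-s,c,0],[0,0,1]])+[p[0],p[1],0]
for use in (('scene',),('side',),('scene','side')):
    r=least_squares(lambda p:np.concatenate([(proj(S[n],W(p))-f[n](px[n])).ravel() for n in use]),[.5,.25,np.pi/2],loss='soft_l1')
    print(use,r.x,np.round(r.fun,1))
vt={'scene':[[204,284],[122,440],[-6,325]],'side':[[581,269],[523,397],[419,295]]}
for n in S: print(n,at_z(S[n],f[n](vt[n]),[.062,.049,.049]).round(4).tolist(), 'base',at_z(S[n],f[n]({'scene':[[204,419]],'side':[[577,361]]}[n]),0).round(4).tolist())
```

```text
('scene',) [0.53202229 0.20429969 1.3054437 ] [-1.6  1.8  0.   0.8  0.9  0.1 -1.1 -1.3  0.4 -3.1  0.7 -0.6]
('side',) [0.53247421 0.20352945 1.31042499] [-0.6  0.8 -0.2  0.5  0.4  0.1 -0.7 -1.5  1.4 -0.3  0.1 -0.5]
('scene', 'side') [0.53227532 0.20386671 1.30750456] [-1.5  1.7  0.1  0.7  0.8 -0.1 -1.2 -1.5  0.4 -3.2  0.6 -0.7 -0.7  0.8
 -0.3  0.6  0.5  0.3 -0.6 -1.4  1.4 -0.2  0.2 -0.4]
scene [[0.47, 0.3484, 0.062], [0.4665, 0.4285, 0.049], [0.5394, 0.3837, 0.049]] base [[0.4713, 0.3488, 0.0]]
side [[0.4698, 0.3497, 0.062], [0.4661, 0.4296, 0.049], [0.5403, 0.385, 0.049]] base [[0.4705, 0.3488, 0.0]]
```

servo_tool:
  moves:
    - [-0.7,-0.16,0,0,0.47]
    - [-2.2,-0.5,0,0,0.47]
    - [-3.7,-0.85,0,-0.1,0.47]
    - [-5.2,-1.2,0,-0.2,0.47]
    - [-6.7,-1.53,0,-0.3,0.47]
    - [-8.2,-1.87,0,-0.3,0.47]
    - [-9.7,-2.2,0,-0.3,0.47]
    - [-11.2,-2.55,0,-0.3,0.47]
    - [-12.6,-2.87,0,-0.3,0.47]
    - [-13.6,-3.17,0,-0.3,0.47]

```text
time: 0.98
tool_pos: [0.4648, 0.3491, 0.2048]
ee_rot: [-3.141, 0.0, 2.875]
wrist_force: [0.6, -0.1, -0.5]
width: 0.0497
finger_force: 0.0
```

```bash
cat >> h.py <<'E'
def orange(z,s,o):
    h=cv2.cvtColor(s['image'],cv2.COLOR_BGR2HSV); m=cv2.inRange(h,(4,170,120),(16,255,255))
    n,l,st,c=cv2.connectedComponentsWithStats(m); i=1+np.argmax(st[1:,4]); return at_z(s,[c[i]],z,o)[0],st[i],c[i]
def totool(o,v): # world vector -> tool axes in move units
    return R.from_euler('xyz',o['ee_rot']).inv().apply(v)/.025
E
python3 - <<'E'
from h import *
o,s=shot('wrist','w1.png'); p,st,c=orange(.062,s,o)
print(o['time'],o['tool_pos'],o['ee_rot'],o['width'],o['wrist_force'])
print(p,st,c, totool(o,np.array([.470,.349,.030])-o['tool_pos']))
E
```

```text
Traceback (most recent call last):
  File "h.py", line 23, in orange
    n,l,st,c=cv2.connectedComponentsWithStats(m); i=1+np.argmax(st[1:,4]); return at_z(s,[c[i]],z,o)[0],st[i],c[i]
                                                      ~~~~~~~~~^^^^^^^^^^
ValueError: attempt to get argmax of an empty sequence
```

View pics/w1.png

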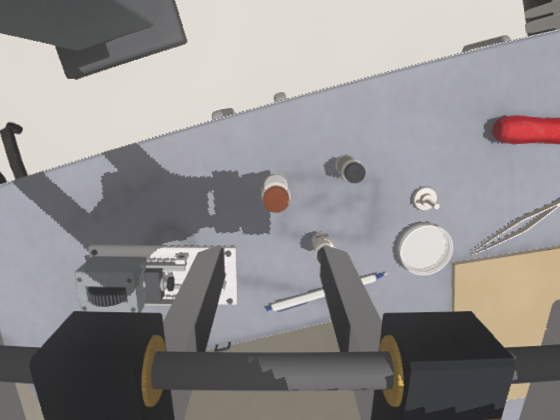

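The wrist view shows the wide vial's cap at (276,199), in shadow. The small vials are at (353,172) and (322,240), and the clamp is at the lower left with its plate corners at (237,247) and (232,303).

Run:
```python
from h import *
o=robot.get_obs(); s=robot.snapshot('wrist')
print(o['tool_pos'],o['ee_rot'],o['width'])
print(at_z(s,[(276.5,199),(353,172)],[.062,.049],o), at_z(s,[(237,247),(233,304)],.008,o))
c,k=np.cos(1.3075),np.sin(1.3075)
T=lambda x,y:np.array([.5323+c*x-k*y,.2039+k*x+c*y])
print('pred corners',T(.086,.035),T(.086,-.035))
print(totool(o,np.array([.470,.349,.030])-o['tool_pos']))
```

```text
[0.46798617 0.34651789 0.20428425] [-3.13871058e+00  3.05072622e-03  2.87097962e+00] 0.049981431175349075
[[0.4721889  0.349559   0.062     ]
 [0.46964996 0.42206538 0.049     ]] [[0.52641423 0.29115375 0.008     ]
 [0.591732   0.26619865 0.008     ]]
pred corners [0.52088896 0.29604547] [0.58847657 0.27782694]
[-0.02981264  0.13729661  6.97112685]
```

servo_tool:
  moves:
    - [0,0,1.5,0,0.47]
    - [0,0,3,0,0.47]
    - [0,0,3,0,0.47]
    - [0,0,3,0,0.47]
    - [0,0,3,0,0.47]
    - [0,0,3,0,0.47]

```text
time: 1.58
tool_pos: [0.4638, 0.3527, 0.1342]
ee_rot: [3.137, 0.004, 2.878]
wrist_force: [0.4, -0.3, 1.1]
width: 0.0498
finger_force: 0.0
```

Run:
```python
from h import *
for i in range(4):
    o,s=shot('wrist','w2.png')
    print(o['tool_pos'],o['ee_rot'],o['joint_positions'][[0,5]],o['wrist_force'])
a=s['image']; cv2.imwrite('pics/w2z.png',cv2.resize(a[150:420,0:360],None,fx=2.2,fy=2.2,interpolation=cv2.INTER_CUBIC))
```

```text
[0.46382202 0.35273836 0.13418402] [3.1370008  0.00405724 2.87799608] [ 0.55279062 -0.7544224 ] [ 0.36759619 -0.28421866  1.06336125]
[0.46393781 0.35268627 0.13423201] [3.13686161 0.00425639 2.87788056] [ 0.55263932 -0.75445789] [ 0.54385401  0.71032014 -0.04064828]
[0.46387616 0.35252739 0.13396747] [3.13710827 0.00403517 2.87770788] [ 0.55246662 -0.75445678] [-0.34443589  0.24971443 -0.64036238]
[0.46364717 0.35228381 0.1334488 ] [3.13777534 0.00341552 2.87757477] [ 0.5523194  -0.75446832] [-0.47657308  0.17428551  0.12620113]
```

View pics/w2z.png

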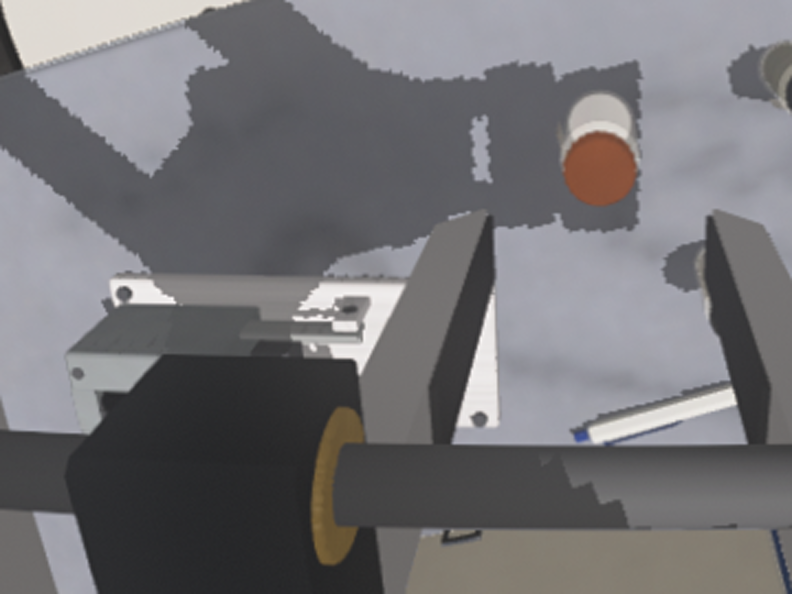

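The zoom shows the cap at full-image px (272.7,226.4), a plate corner at (226,343) for (86,-35), and another at (50,274.5) for (-78,35).

Run:
```python
from h import *
o=robot.get_obs(); s=robot.snapshot('wrist')
print(o['tool_pos'])
P=at_z(s,[(272.7,226.4),(225.9,343.5),(50,274.5)],[.062,.008,.008],o); print(P)
c,k=np.cos(1.3075),np.sin(1.3075)
T=lambda x,y:np.array([.5323+c*x-k*y,.2039+k*x+c*y])
print('pred',T(.086,-.035),T(-.078,.035))
d=P[1,:2]-P[2,:2]; a=np.arctan2(d[1],d[0])-np.arctan2(-.07,.164)
m=(P[1,:2]+P[2,:2])/2; print('len',np.hypot(*d),'exp .1783 yaw',a,'centre',m-np.array([np.cos(a)*.004,np.sin(a)*.004]))
print(totool(o,np.array([.471,.349,.032])-o['tool_pos']))
```

```text
[0.46339679 0.35203871 0.13283714]
[[0.46751294 0.3521925  0.062     ]
 [0.5881801  0.27360627 0.008     ]
 [0.47773135 0.13792359 0.008     ]]
pred [0.58847657 0.27782694] [0.47820555 0.13769735]
len 0.17495346754897143 exp .1783 yaw 1.2909823870271384 centre [0.53185102 0.2019205 ]
[-0.31428518 -0.05022098  4.03422574]
```

servo_tool:
  moves:
    - [-0.23,0,0.8,0,0.47]
    - [-0.23,0,2,0,0.47]
    - [-0.23,0,3.2,0,0.47]
    - [-0.23,0,4.05,0,0.47]
    - [-0.23,0,4.05,0,0.47]
    - [-0.23,0,4.05,0,0.55]
    - [-0.23,0,4.05,0,0.65]
    - [-0.23,0,4.05,0,0.75]
    - [-0.23,0,4.05,0,0.85]
    - [-0.23,0,4.05,0,0.85]

```text
time: 2.67
tool_pos: [0.4695, 0.3506, 0.0317]
ee_rot: [3.138, 0.003, 2.877]
wrist_force: [0.2, 0.4, 4.8]
width: 0.0256
finger_force: 30.0
```

servo_tool:
  moves:
    - [0,0,0,0,0.85]
    - [0,0,0,0,0.85]
    - [0,0,0,0,0.85]

```text
time: 2.92
tool_pos: [0.4695, 0.3506, 0.0317]
ee_rot: [3.138, 0.003, 2.877]
wrist_force: [0.7, 1.5, 5.9]
width: 0.0263
finger_force: 30.0
```

servo_tool:
  moves:
    - [0,0,-0.3,0,0.85]
    - [0,0,-1,0,0.85]
    - [0,0,-2,0,0.85]
    - [0,0,-2.6,0,0.85]
    - [0,0,-2.6,0,0.85]
    - [0,0,-2.6,0,0.85]
    - [0,0,-2.6,0,0.85]

```text
time: 3.5
tool_pos: [0.4672, 0.3492, 0.0929]
ee_rot: [-3.14, -0.002, 2.877]
wrist_force: [-0.1, -0.0, -0.8]
width: 0.026
finger_force: 30.0
```

Run:
```python
from h import *
o,s=shot('wrist','w3.png'); b=robot.snapshot('side'); print(o['tool_pos'],o['wrist_force'],o['width'])
a=s['image'][150:420,100:460]
cv2.imwrite('pics/w3z.png',np.hstack([cv2.resize(x,(400,300*400//400),interpolation=cv2.INTER_CUBIC) for x in (a,b['image'][190:310,230:390])]))
```

```text
[0.46722966 0.34924009 0.0928942 ] [-0.05283248 -0.00415241 -0.8233512 ] 0.02604138051767234
```

View pics/w3z.png

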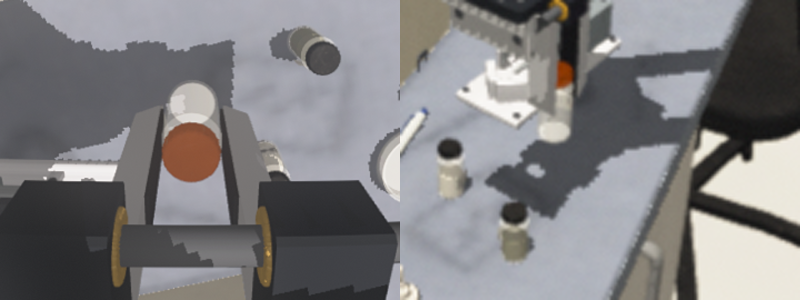

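The vial is held upright between the pads, with the cap at wrist px (272,287) and both small vials undisturbed. I'll work out its offset from the TCP and then the transfer to clamp x = 44 mm.

Run:
```python
from h import *
o=robot.get_obs(); s=robot.snapshot('wrist'); T=s['T_tool_cam']
d=ray(s,[(271.9,286.8)])[0]@T[:3,:3].T; e=T[:3,3]
for h in (-.030,-.032): print('cap in tool',(e+d*((h-e[2])/d[2])).round(4))
print(o['tool_pos'],o['ee_rot'])
c,k=np.cos(1.304),np.sin(1.304)
print(totool(o,np.array([.532+c*.044,.203+k*.044,.0945])-o['tool_pos']))
```

```text
cap in tool [ 0.003   0.0005 -0.03  ]
cap in tool [ 0.004   0.0005 -0.032 ]
[0.4669345  0.34902918 0.09220331] [-3.13895812e+00 -2.52468905e-03  2.87725287e+00]
[-4.04243094 -3.19854665 -0.09364758]
```

servo_tool:
  moves:
    - [-0.5,-0.4,0,0,0.85]
    - [-1.3,-1.0,0,0,0.85]
    - [-2.3,-1.8,0,0,0.85]
    - [-3.2,-2.5,0,0,0.85]
    - [-3.8,-3.0,0,0,0.85]
    - [-4.1,-3.2,0,0,0.85]
    - [-4.1,-3.2,0,0,0.85]
    - [-4.1,-3.2,0,0,0.85]
    - [-4.1,-3.2,0,0,0.85]
    - [-4.1,-3.2,0,0,0.85]

```text
time: 4.48
tool_pos: [0.5452, 0.2469, 0.0941]
ee_rot: [3.141, -0.001, 2.879]
wrist_force: [0.3, 0.1, -0.2]
width: 0.0261
finger_force: 30.0
```

Run:
```python
from h import *
o,s=shot('wrist','w4.png'); b=robot.snapshot('side'); print(o['tool_pos'],o['ee_rot'],o['wrist_force'],o['width'])
c,k=np.cos(1.304),np.sin(1.304)
r=o['tool_pos'][:2]-[.532,.203]; print('tcp in clamp',c*r[0]+k*r[1],-k*r[0]+c*r[1])
a=s['image'][200:420,80:460]
cv2.imwrite('pics/w4z.png',np.vstack([cv2.resize(x,(660,n),interpolation=cv2.INTER_CUBIC) for x,n in((a,382),(b['image'][175:235,240:420],215))]))
```

```text
[0.545208   0.24688023 0.09407704] [ 3.14139119e+00 -6.61666261e-04  2.87890160e+00] [ 0.27978441  0.11994264 -0.21476556] 0.026149252402886795
tcp in clamp 0.04580995892296574 -0.0011720182763367924
```

View pics/w4z.png

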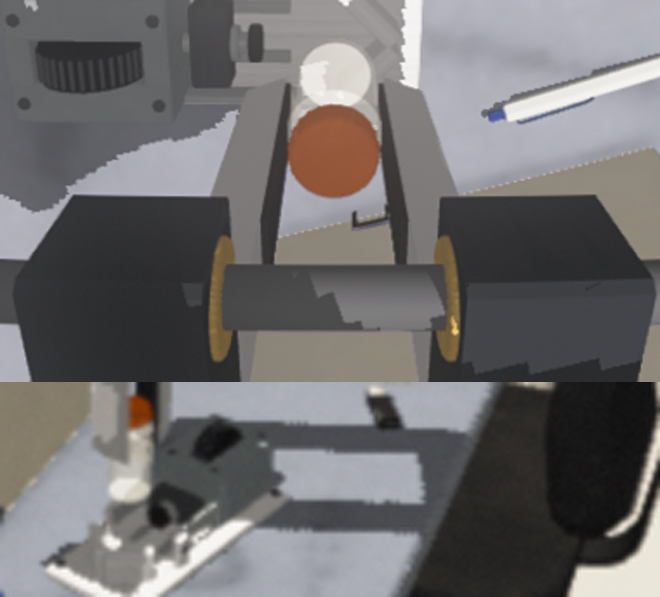

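The wrist view shows the cap at zoom (333,150), the pad face at (263,42), and housing screws at about (12,18), (150,20), (158,105) and (22,105). I'll use the screws to tie the clamp pose to the hand frame.

Run:
```python
from h import *
s=robot.snapshot('wrist'); o=robot.get_obs(); print(o['tool_pos'],o['ee_rot'])
f=lambda p:np.array(p,float)/[660/380,382/220]+[80,200]
P=at_z(s,f([(12,20),(150,21),(158,105),(22,105),(263,42),(333,150),(90,68),(419,0)]),[.05]*4+[.022,.126,.056,.008],o)
c,k=np.cos(1.304),np.sin(1.304); r=P[:,:2]-[.532,.203]
q=np.c_[c*r[:,0]+k*r[:,1],-k*r[:,0]+c*r[:,1]]*1e3
print(q.round(1)); print('mean screws',q[:4].mean(0))
d=P[1]-P[0]; d2=P[2]-P[3]; print(np.arctan2(d[1],d[0]),np.arctan2(d2[1],d2[0]))
```

```text
[0.54551068 0.2466259  0.09430605] [ 3.14132002e+00 -5.92763094e-05  2.87867306e+00]
[[-70.9  13.2]
 [-19.7  13. ]
 [-19.3 -19.8]
 [-71.8 -20.5]
 [ 17.6  -4.2]
 [ 46.1   2.5]
 [-41.2  -2.9]
 [ 82.1   9.9]]
mean screws [-45.42743905  -3.522962  ]
1.3007897201693215 1.317273118866717
```

Run:
```python
from h import *
for n,cl in (('side',(.5325,.2035,1.3104)),('scene',(.532,.2043,1.3054))):
    s=robot.snapshot(n); c,k=np.cos(cl[2]),np.sin(cl[2])
    def cf(P): r=P[:2]-cl[:2]; return np.round([1e3*(c*r[0]+k*r[1]),1e3*(-k*r[0]+c*r[1])],1)
    h=cv2.cvtColor(s['image'],cv2.COLOR_BGR2HSV); m=cv2.inRange(h,(3,150,80),(18,255,255)); m[270:]=0
    N,l,st,cc=cv2.connectedComponentsWithStats(m); i=1+np.argmax(st[1:,4]); print(n,st[i],cc[i],'cap mid',cf(at_z(s,[cc[i]],.122)[0]))
    if n=='side': print('base',cf(at_z(s,[(274.9,205.1)],.064)[0]))
    print('tcp px',proj(s,robot.get_obs()['tool_pos'][None]))
    x,y=cc[i].astype(int); cv2.imwrite(f'pics/{n}5.png',cv2.resize(s['image'][y-15:y+55,x-45:x+45],None,fx=4.4,fy=4.4,interpolation=cv2.INTER_CUBIC))
cv2.imwrite('pics/c5.png',np.hstack([cv2.imread('pics/side5.png'),cv2.imread('pics/scene5.png')]))
```

```text
side [275 179   7   8  43] [277.74418605 182.72093023] cap mid [44.5  3.9]
base [47.  -1.2]
tcp px [[275.44096292 192.93427603]]
scene [247 121  32  16  80] [260.025 129.75 ] cap mid [-150.9 -158. ]
tcp px [[257.44903915 198.03492192]]
```

servo_tool:
  moves:
    - [-0.06,-0.13,0,0,0.85]
    - [-0.06,-0.13,0.4,0,0.85]
    - [-0.06,-0.13,0.8,0,0.85]
    - [-0.06,-0.13,1.2,0,0.85]
    - [-0.06,-0.13,1.6,0,0.85]
    - [-0.06,-0.13,1.9,0,0.85]
    - [-0.06,-0.13,2.05,0,0.85]
    - [-0.06,-0.13,2.05,0,0.85]
    - [-0.06,-0.13,2.05,0,0.85]
    - [-0.06,-0.13,2.05,0,0.85]

```text
time: 5.57
tool_pos: [0.5471, 0.2423, 0.0436]
ee_rot: [3.141, 0.001, 2.877]
wrist_force: [0.1, 0.3, -0.4]
width: 0.0259
finger_force: 30.0
```

servo_tool:
  moves:
    - [0,0,0.03,0,0.85]
    - [0,0,0.06,0,0.85]
    - [0,0,0.06,0,0.85]
    - [0,0,0.06,0,0.85]

```text
time: 5.9
tool_pos: [0.5468, 0.2422, 0.0417]
ee_rot: [3.141, 0.0, 2.877]
wrist_force: [-0.6, 0.1, 0.1]
width: 0.0259
finger_force: 30.0
```

servo_tool:
  moves:
    - [0,0,0.04,0,0.85]
    - [0,0,0.04,0,0.85]
    - [0,0,0.04,0,0.85]

```text
time: 6.15
tool_pos: [0.5466, 0.2421, 0.0404]
ee_rot: [-3.142, -0.0, 2.877]
wrist_force: [0.2, -0.1, -0.4]
width: 0.0258
finger_force: 30.0
```

servo_tool:
  moves:
    - [0,0,0.03,0,0.85]
    - [0,0,0.03,0,0.85]
    - [0,0,0.03,0,0.85]

```text
time: 6.4
tool_pos: [0.5467, 0.2422, 0.0398]
ee_rot: [3.141, 0.0, 2.877]
wrist_force: [-0.6, 0.3, -0.3]
width: 0.0259
finger_force: 30.0
```

servo_tool:
  moves:
    - [0,0,0.03,0,0.85]
    - [0,0,0.03,0,0.85]
    - [0,0,0.03,0,0.85]

```text
time: 6.65
tool_pos: [0.5469, 0.2422, 0.0397]
ee_rot: [3.141, 0.001, 2.877]
wrist_force: [-1.4, -0.3, 4.7]
width: 0.0256
finger_force: 30.0
```

servo_tool:
  moves:
    - [0,0,0.03,0,0.85]
    - [0,0,0.03,0,0.85]
    - [0,0,0.03,0,0.85]

```text
time: 6.9
tool_pos: [0.547, 0.2422, 0.0397]
ee_rot: [3.141, 0.001, 2.877]
wrist_force: [-2.2, -2.0, 6.8]
width: 0.0257
finger_force: 30.0
```

servo_tool:
  moves:
    - [0,0,-0.03,0,0.85]
    - [0,0,-0.03,0,0.78]
    - [0,0,-0.03,0,0.7]
    - [0,0,-0.03,0,0.6]
    - [0,0,-0.03,0,0.55]
    - [0,0,-0.03,0,0.55]
    - [0,0,-0.03,0,0.55]

```text
time: 7.48
tool_pos: [0.5464, 0.2421, 0.0384]
ee_rot: [-3.141, -0.001, 2.877]
wrist_force: [-0.4, 0.1, -0.0]
width: 0.0417
finger_force: 0.0
```

servo_tool:
  moves:
    - [0,0,-0.2,0,0.55]
    - [0,0,-0.8,0,0.55]
    - [0,0,-1.8,0,0.55]
    - [0,0,-2.8,0,0.55]
    - [0,0,-3.4,0,0.55]
    - [0,0,-3.4,0,0.55]
    - [0,0,-3.4,0,0.55]
    - [0,0,-3.4,0,0.55]

```text
time: 8.15
tool_pos: [0.546, 0.242, 0.1227]
ee_rot: [-3.141, -0.002, 2.877]
wrist_force: [-0.0, -0.5, -1.5]
width: 0.0424
finger_force: 0.0
```

Run:
```python
from h import *
o,s=shot('wrist','w6.png'); b=robot.snapshot('side'); print(o['tool_pos'],o['ee_rot'],o['wrist_force'],o['width'])
import pickle; pickle.dump((o,s),open('w6.pkl','wb'))
a=s['image'][160:330,60:400]
cv2.imwrite('pics/w6z.png',np.vstack([cv2.resize(x,(680,n),interpolation=cv2.INTER_CUBIC) for x,n in((a,340),(b['image'][175:240,240:410],260))]))
```

```text
[0.54595785 0.24196092 0.1226788 ] [-3.14058497e+00 -1.70421057e-03  2.87717794e+00] [-0.02888761 -0.47410946 -1.54782707] 0.042363170398681475
```

View pics/w6z.png

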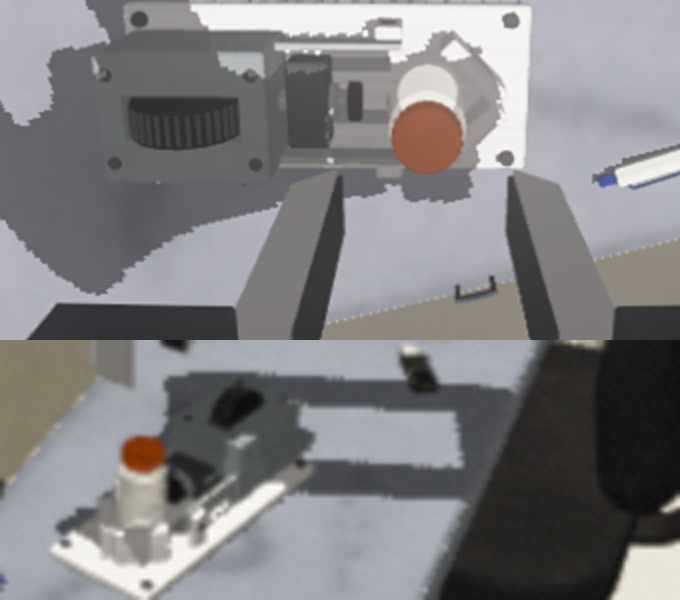

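The wide vial stands upright in the V, with the cap at wrist zoom (428,137). The pad, at about (356,100), is clear of it. Next I'll register the clamp in this view, measuring the gap and the wheel-top target.

Run:
```python
from h import *
import pickle
o,s=pickle.load(open('w6.pkl','rb'))
f=lambda p:np.array(p,float)/2+[60,160]
P=at_z(s,f([(104,75),(251,75),(255,165),(114,163),(139,19),(511,20),(506,158),(363,100),(330,100),(428,137),(185,122)]),[.05]*4+[.008]*3+[.022,.028,.070,.056],o)
c,k=np.cos(1.304),np.sin(1.304); r=P[:,:2]-[.532,.203]
print((np.c_[c*r[:,0]+k*r[:,1],-k*r[:,0]+c*r[:,1]]*1e3).round(1))
w=np.array([.532-c*.043,.203-k*.043,.075]); print('wheel',w,totool(o,w-o['tool_pos']))
# orange in side
s=robot.snapshot('side'); h=cv2.cvtColor(s['image'],cv2.COLOR_BGR2HSV); m=cv2.inRange(h,(3,150,80),(18,255,255)); m[270:]=0;m[:150]=0
N,l,st,cc=cv2.connectedComponentsWithStats(m); i=1+np.argmax(st[1:,4]); p=at_z(s,[cc[i]],.067)[0]; r=p[:2]-[.5325,.2035]; c,k=np.cos(1.3104),np.sin(1.3104)
print('side cap',st[i],c*r[0]+k*r[1],-k*r[0]+c*r[1])
```

```text
[[-70.6  13.5]
 [-18.3  13.5]
 [-19.  -19.9]
 [-70.8 -19.5]
 [-72.4  25.7]
 [ 76.   25.3]
 [ 75.9 -32.9]
 [ 18.   -3.7]
 [  6.   -1.9]
 [ 43.   -2. ]
 [-41.1  -1.7]]
wheel [0.52066337 0.16152132 0.075     ] [ 0.13246725 -3.36825802  1.91077568]
side cap [271 199  10   9  73] 0.04352416090358239 -0.0023960800998718747
```

servo_tool:
  moves:
    - [0,-0.3,0,0,0.7]
    - [0.07,-1.2,0,0,0.85]
    - [0.07,-2.2,0,0,1]
    - [0.07,-3.1,0.3,0,1]
    - [0.07,-3.75,0.9,0,1]
    - [0.07,-3.75,1.5,0,1]
    - [0.07,-3.75,1.9,0,1]
    - [0.07,-3.75,1.9,0,1]
    - [0.07,-3.75,1.9,0,1]
    - [0.07,-3.75,1.9,0,1]

```text
time: 9.13
tool_pos: [0.5209, 0.1526, 0.077]
ee_rot: [3.141, 0.001, 2.878]
wrist_force: [-0.3, -0.2, 0.4]
width: 0.0006
finger_force: 0.0
```

servo_tool:
  moves:
    - [0,0,0.1,0,1]
    - [0,0,0.2,0,1]
    - [0,0,0.2,0,1]
    - [0,0,0.2,0,1]
    - [0,0,0.2,0,1]

```text
time: 9.55
tool_pos: [0.5206, 0.1523, 0.0716]
ee_rot: [3.141, 0.0, 2.877]
wrist_force: [-0.0, -0.4, 0.6]
width: 0.0003
finger_force: 0.0
```

servo_tool:
  moves:
    - [0,0,0.1,0,1]
    - [0,0,0.2,0,1]
    - [0,0,0.2,0,1]
    - [0,0,0.2,0,1]

```text
time: 9.88
tool_pos: [0.5202, 0.152, 0.0661]
ee_rot: [-3.141, -0.001, 2.877]
wrist_force: [0.3, -0.6, 0.2]
width: 0.0004
finger_force: 0.0
```

servo_tool:
  moves:
    - [0,0,0.06,0,1]
    - [0,0,0.06,0,1]
    - [0,0,0.06,0,1]

```text
time: 10.13
tool_pos: [0.5204, 0.1521, 0.0649]
ee_rot: [-3.142, -0.0, 2.877]
wrist_force: [0.0, -0.1, -0.6]
width: 0.0002
finger_force: 0.0
```

servo_tool:
  moves:
    - [0,0,0.06,0,1]
    - [0,0,0.06,0,1]
    - [0,0,0.06,0,1]

```text
time: 10.38
tool_pos: [0.5204, 0.1521, 0.0634]
ee_rot: [-3.142, -0.0, 2.877]
wrist_force: [0.4, -0.2, 0.6]
width: 0.0005
finger_force: 0.0
```

servo_tool:
  moves:
    - [0,0,0.04,0,1]
    - [0,0,0.04,0,1]
    - [0,0,0.04,0,1]

```text
time: 10.63
tool_pos: [0.5205, 0.1521, 0.0625]
ee_rot: [3.141, 0.0, 2.877]
wrist_force: [0.1, -0.1, -0.4]
width: 0.0007
finger_force: 0.0
```

servo_tool:
  moves:
    - [0,0,0.04,0,1]
    - [0,0,0.04,0,1]
    - [0,0,0.04,0,1]

```text
time: 10.88
tool_pos: [0.5206, 0.152, 0.0619]
ee_rot: [3.142, 0.0, 2.877]
wrist_force: [-0.2, -0.5, 3.0]
width: 0.0004
finger_force: 1.2
```

servo_tool:
  moves:
    - [0,0,0.02,0,1]
    - [0,0,0.02,0,1]
    - [0,0,0.02,0,1]

```text
time: 11.13
tool_pos: [0.5206, 0.1519, 0.0614]
ee_rot: [-3.141, 0.001, 2.877]
wrist_force: [-0.6, -1.4, 3.4]
width: 0.0003
finger_force: 2.1
```

servo_tool:
  moves:
    - [0,0,0.015,0,1]
    - [0,0,0.015,0,1]
    - [0,0.06,0.015,0,1]
    - [0,0.12,0.015,0,1]
    - [0,0.18,0.015,0,1]
    - [0,0.24,0.015,0,1]
    - [0,0.3,0.015,0,1]

```text
time: 11.72
tool_pos: [0.5227, 0.1594, 0.0613]
ee_rot: [3.141, 0.001, 2.877]
wrist_force: [-2.0, -2.4, 6.2]
width: 0.0006
finger_force: 2.9
```

servo_tool:
  moves:
    - [0,0.06,-0.015,0,1]
    - [0,0.12,-0.015,0,1]
    - [0,0.18,-0.015,0,1]
    - [0,0.24,-0.015,0,1]
    - [0,0.3,-0.015,0,1]
    - [0,0.36,-0.015,0,1]
    - [0,0.42,-0.015,0,1]

```text
time: 12.3
tool_pos: [0.5251, 0.1699, 0.0604]
ee_rot: [3.141, -0.001, 2.877]
wrist_force: [0.6, -0.2, 0.1]
width: 0.0004
finger_force: 0.1
```

```bash
cat >> h.py <<'E'
def crop(s,o,f): # rectified top view of jaw region, in clamp coords at z=.028, 4px/mm
    c,k=np.cos(1.304),np.sin(1.304); g=lambda x,y,z=.028:[.532+c*x-k*y,.203+k*x+c*y,z]
    q=[(-.02,.03),(.07,.03),(.07,-.03),(-.02,-.03)]; a=proj(s,[g(*p) for p in q],o).astype(np.float32)
    H=cv2.getPerspectiveTransform(a,np.float32([[0,0],[540,0],[540,360],[0,360]])); im=cv2.warpPerspective(s['image'],H,(540,360)); cv2.imwrite(f,im); return im
E
python3 - <<'E'
from h import *
o,s=shot('wrist','w7.png'); print(o['tool_pos'],o['wrist_force'])
import pickle; pickle.dump((o,s),open('w7.pkl','wb')); 
im=crop(s,o,'pics/r7.png'); o6,s6=pickle.load(open('w6.pkl','rb')); i6=crop(s6,o6,'pics/r6.png')
r=slice(185,215)
for n,i in(('6',i6),('7',im)): print(n,[int(v) for v in i[r].mean((0,2))[90:400:6]])
E
```

```text
[0.52506282 0.16989429 0.06044928] [ 0.61459957 -0.2101482   0.10414627]
6 [76, 76, 77, 77, 77, 77, 77, 77, 77, 80, 103, 127, 120, 111, 117, 118, 115, 94, 69, 68, 69, 68, 70, 107, 145, 145, 145, 145, 145, 145, 146, 144, 135, 130, 143, 157, 175, 199, 216, 211, 187, 173, 160, 150, 142, 139, 132, 131, 133, 133, 138, 146]
7 [91, 74, 75, 75, 75, 76, 76, 76, 76, 77, 77, 77, 77, 77, 78, 78, 80, 111, 139, 182, 189, 196, 157, 103, 73, 79, 80, 79, 75, 128, 149, 151, 160, 131, 130, 158, 191, 210, 210, 211, 211, 211, 211, 211, 211, 211, 211, 215, 220, 223, 230, 216]
```

servo_tool:
  moves:
    - [0,0,-0.2,0,1]
    - [0,-0.3,-0.3,0,1]
    - [0,-0.84,-0.3,0,1]
    - [0,-0.84,-0.3,0,1]
    - [0,-0.84,-0.3,0,1]
    - [0,-0.84,-0.15,0,1]
    - [0,-0.84,-0.06,0,1]
    - [0,-0.84,-0.02,0,1]
    - [0,-0.84,0.0,0,1]
    - [0,-0.84,0.0,0,1]

```text
time: 13.18
tool_pos: [0.5196, 0.1492, 0.0611]
ee_rot: [-3.141, -0.0, 2.877]
wrist_force: [-0.8, -1.4, 2.5]
width: 0.0006
finger_force: 1.2
```

servo_tool:
  moves:
    - [0,0,0.01,0,1]
    - [0,0.06,0.01,0,1]
    - [0,0.12,0.01,0,1]
    - [0,0.18,0.01,0,1]
    - [0,0.24,0.01,0,1]
    - [0,0.3,0.01,0,1]

```text
time: 13.68
tool_pos: [0.5219, 0.1569, 0.0615]
ee_rot: [3.141, 0.001, 2.877]
wrist_force: [-2.0, -2.0, 4.9]
width: 0.0006
finger_force: 2.7
```

servo_tool:
  moves:
    - [0,0.06,0,0,1]
    - [0,0.12,0,0,1]
    - [0,0.18,0,0,1]
    - [0,0.24,0,0,1]
    - [0,0.3,0,0,1]
    - [0,0.36,0,0,1]
    - [0,0.42,0,0,1]

```text
time: 14.27
tool_pos: [0.5246, 0.167, 0.0608]
ee_rot: [3.141, 0.0, 2.877]
wrist_force: [-0.3, -0.9, 2.8]
width: 0.0007
finger_force: 1.4
```

servo_tool:
  moves:
    - [0,0.02,-0.2,0,1]
    - [0,-0.3,-0.3,0,1]
    - [0,-0.72,-0.3,0,1]
    - [0,-0.72,-0.3,0,1]
    - [0,-0.72,-0.3,0,1]
    - [0,-0.72,-0.15,0,1]
    - [0,-0.72,-0.06,0,1]
    - [0,-0.72,-0.02,0,1]
    - [0,-0.72,0.0,0,1]
    - [0,-0.72,0.0,0,1]

```text
time: 15.1
tool_pos: [0.5196, 0.1491, 0.0609]
ee_rot: [-3.141, -0.0, 2.877]
wrist_force: [-0.1, 0.2, 2.8]
width: 0.0007
finger_force: 1.5
```

```bash
cat >> h.py <<'E'
def prof(tag):
    import pickle
    o,s=shot('wrist',tag+'.png'); pickle.dump((o,s),open(tag+'.pkl','wb')); im=crop(s,o,'pics/r'+tag+'.png'); print(o['tool_pos'],o['wrist_force'])
    print([int(v) for v in im[185:215].mean((0,2))[150:400:4]])
E
python3 - <<'E'
from h import *
prof('w8')
E
```

```text
[0.51963929 0.14909648 0.06088931] [-0.11330877  0.22029618  2.77922908]
[113, 112, 112, 113, 114, 114, 114, 113, 112, 112, 113, 114, 114, 113, 113, 113, 113, 113, 113, 111, 120, 166, 200, 206, 204, 176, 137, 121, 118, 116, 91, 71, 68, 69, 69, 69, 74, 90, 109, 138, 171, 189, 207, 213, 214, 213, 213, 214, 214, 213, 214, 214, 216, 219, 220, 220, 221, 221, 217, 205, 191, 180, 173]
```

servo_tool:
  moves:
    - [0,0,0.01,0,1]
    - [0,0.06,0.01,0,1]
    - [0,0.12,0.01,0,1]
    - [0,0.18,0.01,0,1]
    - [0,0.24,0.01,0,1]
    - [0,0.3,0.01,0,1]

```text
time: 15.65
tool_pos: [0.5219, 0.1568, 0.0614]
ee_rot: [3.141, 0.001, 2.877]
wrist_force: [-2.5, -2.6, 6.1]
width: 0.0
finger_force: 2.9
```

```bash
cat >> h.py <<'E'
def cap():
    s=robot.snapshot('side'); h=cv2.cvtColor(s['image'],cv2.COLOR_BGR2HSV); m=cv2.inRange(h,(3,150,80),(18,255,255)); m[270:]=0;m[:150]=0
    N,l,st,cc=cv2.connectedComponentsWithStats(m); i=1+np.argmax(st[1:,4]); p=at_z(s,[cc[i]],.067)[0]; r=p[:2]-[.5325,.2035]; c,k=np.cos(1.3104),np.sin(1.3104)
    print('side cap',st[i],c*r[0]+k*r[1],-k*r[0]+c*r[1])
E
python3 - <<'E'
from h import *
prof('w9'); cap()
E
```

```text
[0.52194455 0.15678481 0.06136416] [-2.52042593 -2.59982761  6.0757432 ]
[83, 87, 100, 110, 113, 112, 112, 113, 113, 114, 113, 113, 113, 113, 113, 114, 114, 114, 113, 113, 113, 113, 113, 112, 112, 146, 196, 204, 203, 191, 158, 131, 123, 119, 106, 82, 71, 71, 72, 72, 73, 80, 97, 126, 164, 180, 203, 212, 212, 212, 212, 212, 212, 212, 212, 212, 212, 212, 212, 212, 212, 213, 214]
side cap [270 200  10   9  75] 0.047052750771856104 -0.0029764808969842717
```

servo_tool:
  moves:
    - [0,0.06,-0.01,0,1]
    - [0,0.12,-0.01,0,1]
    - [0,0.18,-0.01,0,1]
    - [0,0.24,-0.01,0,1]
    - [0,0.3,-0.01,0,1]
    - [0,0.36,-0.01,0,1]

```text
time: 16.25
tool_pos: [0.5243, 0.1656, 0.0612]
ee_rot: [3.141, 0.001, 2.877]
wrist_force: [-1.8, -1.7, 5.0]
width: 0.0002
finger_force: 1.8
```

Run:
```python
from h import *
prof('w10'); cap()
```

```text
[0.5243145  0.16561593 0.06116833] [-1.84495995 -1.74205622  5.01091769]
[115, 114, 114, 113, 100, 81, 83, 98, 110, 112, 111, 111, 112, 112, 113, 112, 112, 112, 112, 112, 113, 113, 113, 112, 112, 113, 113, 113, 111, 116, 158, 199, 193, 159, 128, 118, 107, 80, 71, 72, 73, 73, 79, 91, 104, 141, 177, 197, 208, 211, 211, 211, 211, 211, 211, 211, 211, 211, 211, 211, 211, 212, 211]
side cap [269 200  11   9  80] 0.04832768530183996 -0.002845994062077776
```

servo_tool:
  moves:
    - [0,0,-0.2,0,1]
    - [0,-0.3,-0.3,0,1]
    - [0,-0.55,-0.3,0,1]
    - [0,-0.55,-0.3,0,1]
    - [0,-0.55,-0.15,0,1]
    - [0,-0.55,-0.06,0,1]
    - [0,-0.55,-0.02,0,1]
    - [0,-0.55,0.005,0,1]
    - [0,-0.55,0.005,0,1]
    - [0,-0.55,0.005,0,1]

```text
time: 17.18
tool_pos: [0.5204, 0.1514, 0.0612]
ee_rot: [-3.141, 0.0, 2.877]
wrist_force: [-2.3, -3.2, 5.1]
width: 0.0004
finger_force: 2.7
```

servo_tool:
  moves:
    - [0,0.05,0,0,1]
    - [0,0.1,0,0,1]
    - [0,0.15,0,0,1]
    - [0,0.2,0,0,1]
    - [0,0.25,0,0,1]
    - [0,0.27,0,0,1]

```text
time: 17.68
tool_pos: [0.5223, 0.1583, 0.0614]
ee_rot: [-3.141, 0.001, 2.877]
wrist_force: [-2.1, -2.0, 6.2]
width: 0.0005
finger_force: 3.1
```

Run:
```python
from h import *
prof('w11'); cap()
```

```text
[0.52232861 0.15825169 0.06144763] [-2.09303586 -1.98742471  6.15922531]
[194, 194, 194, 194, 194, 191, 186, 169, 109, 80, 90, 104, 113, 114, 113, 113, 114, 114, 115, 114, 113, 113, 113, 113, 114, 114, 114, 113, 113, 113, 114, 113, 113, 112, 120, 124, 121, 116, 96, 76, 71, 71, 72, 84, 99, 123, 160, 179, 204, 211, 211, 211, 212, 212, 212, 212, 211, 212, 212, 212, 212, 212, 212]
side cap [269 200  11   9  80] 0.048579104758426174 -0.0032355308515396204
```

servo_tool:
  moves:
    - [0,0,-0.3,0,1]
    - [0,0,-1,0,1]
    - [0,0,-2,0,1]
    - [0,0,-3,0,1]
    - [0,0,-3.5,0,1]
    - [0,0,-3.5,0,1]
    - [0,0,-3.5,0,1]
    - [0,0,-3.5,0,1]

```text
time: 18.45
tool_pos: [0.5213, 0.1584, 0.1462]
ee_rot: [-3.141, -0.003, 2.877]
wrist_force: [0.1, -0.2, -0.5]
width: 0.0001
finger_force: 0.0
```

Run:
```python
from h import *
prof('w12'); cap(); b=robot.snapshot('side')['image']; s=cv2.imread('pics/w12.png')
cv2.imwrite('pics/fin.png',np.hstack([cv2.resize(s[120:360,80:400],(400,300)),cv2.resize(b[175:310,230:410],(400,300),interpolation=cv2.INTER_CUBIC)]))
cv2.imwrite('pics/fin2.png',np.vstack([cv2.imread('pics/fin.png'),cv2.resize(cv2.imread('pics/rw12.png')[60:300],(800,300))[:, :]]))
```

```text
[0.52126435 0.15842468 0.14621543] [ 0.07677102 -0.22018756 -0.48767157]
[191, 191, 191, 191, 192, 190, 186, 159, 122, 99, 96, 108, 113, 114, 114, 114, 114, 115, 115, 115, 114, 114, 115, 115, 115, 115, 114, 114, 114, 114, 114, 114, 109, 113, 118, 120, 119, 108, 90, 78, 75, 76, 81, 96, 117, 147, 189, 202, 207, 207, 207, 207, 207, 207, 207, 207, 207, 208, 210, 214, 217, 221, 223]
side cap [269 200  11   9  81] 0.04839887576851075 -0.0032323953510131932
```

View pics/fin2.png

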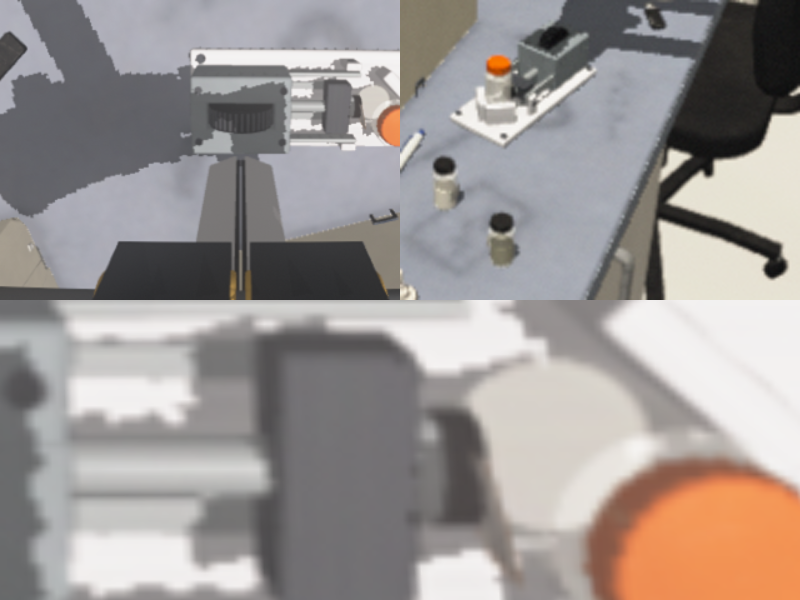

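The final view shows the vial upright in the V with the pad against it and part of the plunger still visible. Both small vials are standing and the hand is clear.

```bash
python3 -c "
from bench import robot
print(robot.close_job())"
```

```text
the job is handed in; nothing more can be done
None
```

I handed the job in at about 18 s: the biggest vial stands upright in the V, held by the pad at an estimated 3.5–4 mm in, with the small vials standing where they were and the hand clear; no verdict came back.

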